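# Take the mixing jug off the tilting-head stirrer

### The job

The mixing is finished: release the stirrer's head with its arrest lever so that it rises and lifts the paddle out of the jug, then put the lever fully back so that the head is arrested in its raised position. After that, lift the jug off the platform by its handle, draw it out from under the raised head without knocking the paddle, and set it down upright, wholly on the round cork mat; do not drop it, and leave the petri dishes, timer, dropper bottle and tape roll where they are.

Things in the scene. Friction and masses are not known exactly. Their poses are not given: they have to be found in the camera images.
- stirrer: Bench stirrer with tilting head, like a stand mixer, fixed: white base 272x140x29 mm, round platform 112 mm across at the front, column 100x74 mm behind it, long white motor head above. Origin on the bench under the platform's centre; -x to its front (where the nose points), +x to the column, +y to the lever's side, z up. Hinge axis of the head: parallel to y at x = 0.155, z = 0.170 in this frame.
- head (a joint): Tilt of the motor head (325x80x72 mm): 0 = lowered, paddle in the jug (up to 0.03 of play when arrested); 0.60 rad = raised, at its stop. A spring carries it up by itself in about 2 s once it is free. Raised, its nose hangs over the jug's handle, underside 0.35 m above the bench: no room for a tool pointing straight down, so lean the tool's back 25 to 45 degrees out to the stirrer's front.
- paddle_tip (a point): Lower end of the stirring shaft (8 mm thick, paddle 38 mm wide along y). Lowered, it hangs 92 mm above the bench inside the jug, 43 mm below the rim; raised, 193 mm above the bench and about 55 mm above the rim of the jug on the platform.
- nose (a point): Middle of the lower front edge of the head's nose: lowered, 130 mm in front of the platform's centre and 190 mm above the bench; raised, about 69 mm in front of it and 347 mm up.
- lever (a joint): Arrest lever, an upright flat steel bar on the column's +y side. 0 = upright, home: its pin sits in a notch of the head's notched plate and arrests the head (one notch for lowered, one for raised). Positive = leaning to the stirrer's front; pin out from 0.2 rad, stop at 0.40. Friction holds it where left; 1 to 2 N at the grip moves it. Axis parallel to the stirrer's y at x = 0.112, z = 0.110.
- lever_grip (a point): Middle of the free part of the lever's black crossbar: a round bar 12 mm thick along the stirrer's y, 122 mm above the lever's axis, when home 232 mm above the bench; 105 mm to the side of the stirrer's mid-plane. Its free end is 25 mm further out (+y), the lever's flat bar 43 mm further in and the head's flank 65 mm further in.
- jug: Loose stainless-steel jug, 0.12 to 0.21 kg, open top, 98 mm in diameter at the rim, 92 mm at the foot, 100 mm high, wall 2.5 mm. Origin at the centre of its underside, z up; its handle is on the -x side. It starts on the platform with the handle roughly to the stirrer's front.
- jug_handle (a point): Middle of the upright grip of the jug's handle: a flat steel strap 12 mm wide (along the jug's y, the width to pinch), 8 mm thick and 66 mm long upright; it stands 83 mm from the jug's axis (jug frame -0.083, 0, 0.055), with a 30 mm gap to the jug's wall.
- mat: Round cork mat, 150 mm in diameter, 6 mm thick, fixed on the bench, to the left or right of the stirrer. Origin at the centre of its underside; its top is at z = 0.006.
- petri: Stack of petri dishes, 90 mm across, 48 mm high, bystander on the other side of the stirrer from the mat. Origin at the centre of its underside.
- timer: Kitchen-style timer, 62 x 62 x 31 mm, bystander. Origin at the centre of its underside.
- dropper: Small white dropper bottle, 26 mm in diameter, 60 mm high, bystander. Origin at the centre of its underside.
- tape: Roll of tape lying flat, 82 mm across, 18 mm high, bystander. Origin at the centre of its underside.
- platform (a point): Centre of the platform's floor, on which the jug stands, 35 mm above the bench. A lip 5 mm high, 100 mm inside diameter, runs round it: the jug must be lifted out of it (lift about 20 mm; more than 50 mm touches the raised paddle), then drawn out to the front. Axes as the stirrer's.
Mind the look-alikes: they are no part of the job. Of the things that look like the mat, the larger one is meant.

How it is judged:
By the outcome, as a careful person would: the job done as asked, in the order asked, and still so for the second after the job is handed in, with the robot touching nothing.
It also fails if it takes over 67 s, if anything falls off the work surface, if the arm or the gripper's body presses on something with over 40 N, if the wrist force passes 120 N, or if a joint passes its speed limit or range.

### The arm

A 6-joint arm with a two-finger parallel gripper is mounted at the origin on a cart in front of the work surface, level with it; the furniture and walls round the work are solid. World frame = base frame: x ahead of the robot, y to its left, z up, the work surface at z = 0. Lengths are in m, angles in rad, forces in N, time in s.
With the tool pointing down it reaches from about 0.35 to 0.975 m from the base axis. Payload 4.9 kg.
Tool frame: the origin (TCP) lies between the finger pads, 19 mm behind the fingertips; this is the grasp point; z points along the fingers, y is the line along which they close (so a half turn about z gives the same grasp; the last joint's range is limited). The gripper opens to 85 mm and grips with 20 to 120 N. Pads are 22 mm wide; open, the fingers measure 114 mm over their backs; the gripper's body (76 mm by 85 mm) begins 54 mm behind the grasp point. The pads swing forward as they close: fully open they stand 13 mm farther back than shut.
Start: joints at [-1.324, 0.053, 1.613, -0, 1.476, -0.119], TCP at [0.224, -0.584, 0.25] pointing down, gripper open.
Joint ranges: [-3.01, 3.01], [-1.01, 2.22], [0.06, 2.58], [-1.02, 4.17], [0.09, 2.62], [-3.14, 3.14]. Speed limits (rad/s): [2.57, 2.57, 3.14, 3.14, 3.14, 3.14].

### API

Orientations are given as a rotation vector (axis times angle).
In Python, from station import get_obs, optics, ctrl gives the robot as it stands.
- The arm moves only by the shell command python3 -m pendant 'ROWS' [FORCE]. ROWS is JSON, a list of rows, each a list of 3 entries, a list of its own where there are three numbers: the shift along the tool's x, y, z in mm, then the turn, a rotation vector about the tool's x, y, z in rad, then the opening, from 0 (shut) to 1 (fully open). A call has 1 to 12 rows; each row shifts and turns the commanded pose from where the row before left it, along the tool's axes as they then stand; what a row does not reach is not made up. A row lasts 1/12 s, in which the tool goes at most 41.7 mm and 7.16 degrees, less where a joint would pass 70% of its speed; a pose out of reach is approached as far as the arm can. A call is refused whole if a number of a shift passes 41.7 or a number of a turn 0.125, either way. A call with a gripper value outside its range is refused whole. The fingers move at their own pace and stop on an object; FORCE is the grip in N (left out, the last holds). Time passes only in rows, so rows that do not move let the fingers close. It gives the time, the measured TCP pose, the force, the opening and the grip force at its end, in the units of the state.
- get_obs(): the state, without advancing time (a new reading comes with each control period).
- optics.get_image(name): name is "side" or "top" or "wrist"; returns the picture (420x560x3 uint8, red, green, blue); there is no depth.
- optics.camera_model(name): a dict with "fx", "fy", "cx", "cy" (pixels), "cam_to_world" (4x4, takes a point from camera to world coordinates). Camera axes: x right, y up, looking along -z (the intrinsics and any distortion apply to the point x, -y, -z); pixel columns grow to the right and rows downward; lengths in m; the calibration is good to about 2 mm. A picture is of the moment at which its call begins: read the wrist's pose just before it. camera_model takes no time and is no camera call; for the wrist camera it gives the pose at the moment of the call.
- ctrl.finish_job(): hands the job in; it is judged then, once.
The state is a dict: "t": time; "q": joint angles; "dq": joint speeds; "effort": joint torques, N m; "tool_pos": TCP position; "tool_rot": TCP orientation; "contact_force": force on the tool from outside, world axes, zero at the start; "wrist_torque": the same for the moment, N m; "opening": finger opening in m; "grip_force": force on a finger pad.
Only numpy, scipy, OpenCV 4.12 (cv2) and the standard library are available. Lean on these libraries where they do the work, as an engineer would, in place of code of your own. Each camera call takes 0.05 s, during which the arm holds its last target. There are 200 camera calls.

## Working session

There is one attempt and no reset: what is moved stays moved. The work goes in short steps, Python scripts to look and compute and a shell command to move; the robot and the scene stay as the last step left them, time stands still between calls to the robot, and variables do not carry over. Pictures are saved under pics/ and viewed, at most 12 in all, crops included, and the job is handed in when it is done.

```bash
ls; mkdir -p pics; python3 - <<'E'
from station import get_obs, optics, ctrl
import cv2,numpy as np
for n in ("top","side"):
    im=optics.get_image(n); cv2.imwrite(f"pics/{n}0.png",im[:,:,::-1])
    m=optics.camera_model(n); print(n,{k:(np.round(v,3).tolist()) for k,v in m.items() if not isinstance(v,str)})
o=get_obs(); print(o)
E
```

```text
pics
top {'fx': 496.475, 'fy': 496.475, 'cx': 282.635, 'cy': 207.744, 'cam_to_world': [[0.006, 0.999, -0.052, 0.44], [-1.0, 0.005, -0.019, -0.019], [-0.019, 0.052, 0.998, 1.538], [0.0, 0.0, 0.0, 1.0]]}
side {'fx': 533.427, 'fy': 533.427, 'cx': 281.0, 'cy': 214.161, 'cam_to_world': [[0.964, 0.142, -0.225, 0.213], [-0.266, 0.503, -0.822, -1.185], [-0.003, 0.853, 0.523, 0.875], [0.0, 0.0, 0.0, 1.0]]}
{'t': 0.1, 'q': array([-1.32397349e+00,  5.32982985e-02,  1.61416676e+00,  9.84168389e-06,
        1.47603226e+00, -1.18989234e-01]), 'dq': array([ 0.00027651, -0.00222994, -0.00248908,  0.0019368 , -0.00100126,
        0.00063037]), 'effort': array([ 5.61167981e-04, -3.94904423e+01, -3.71362424e+01, -8.43607040e-05,
        3.93456707e-03,  3.85111070e-05]), 'tool_pos': array([ 0.22344328, -0.58311409,  0.2488753 ]), 'tool_rot': array([-3.08731919e+00, -5.71070391e-01,  1.75634688e-04]), 'contact_force': array([0.12239719, 0.22946885, 0.60438484]), 'wrist_torque': array([-0.02490206,  0.0091341 ,  0.00938548]), 'grip_force': 0.0, 'opening': 0.08524423495607668}
```

View pics/top0.png

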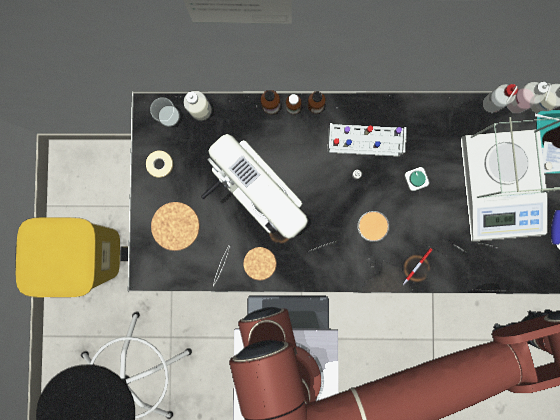

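View pics/side0.png

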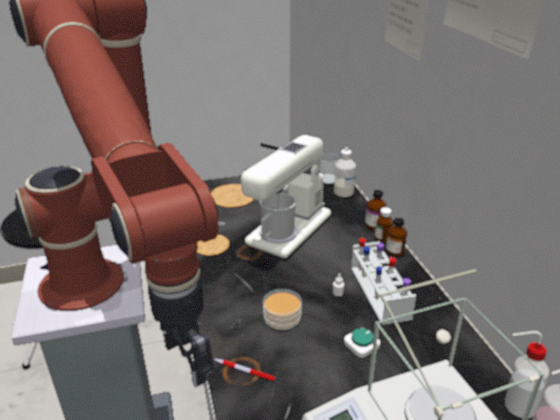

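The top view shows the stirrer with its nose at about (292,225) and column at (225,150), with the lever's bar near (212,188) on the left. There are two cork discs, (175,226) large and (259,263) small. The petri stack is at (373,226). The larger disc, at (175,226), fits the description of the mat. I'll measure it and confirm in a crop.

```bash
cat > h.py <<'E'
from station import get_obs, optics, ctrl
import cv2,numpy as np
def ray(m,u,v):
    T=np.array(m["cam_to_world"]); d=T[:3,:3]@np.array([(u-m["cx"])/m["fx"],-(v-m["cy"])/m["fy"],-1.]); return T[:3,3],d
def plane(m,u,v,z):
    c,d=ray(m,u,v); return c+d*(z-c[2])/d[2]
def proj(m,p):
    T=np.array(m["cam_to_world"]); q=T[:3,:3].T@(np.asarray(p)-T[:3,3]); return np.array([m["cx"]+m["fx"]*q[0]/-q[2], m["cy"]+m["fy"]*q[1]/q[2]])
def tri(m1,a,m2,b):
    c1,d1=ray(m1,*a);c2,d2=ray(m2,*b)
    s=np.linalg.lstsq(np.c_[d1,-d2],c2-c1,rcond=None)[0]; p,q=c1+s[0]*d1,c2+s[1]*d2
    return (p+q)/2,np.linalg.norm(p-q)
E
python3 - <<'E'
from h import *
t=cv2.imread("pics/top0.png"); s=cv2.imread("pics/side0.png"); m=optics.camera_model("top")
hsv=cv2.cvtColor(t,cv2.COLOR_BGR2HSV)
k=cv2.inRange(hsv,(5,70,120),(22,255,255))
for c in cv2.findContours(k,0,2)[0]:
    if cv2.contourArea(c)>300:
        (x,y),r=cv2.minEnclosingCircle(c); e=cv2.fitEllipse(c); p=plane(m,*e[0],.006); print("cork",np.round(e[0],1),p.round(3),"diam",np.array(e[1])/m["fx"]*1.54)
k=cv2.inRange(hsv,(0,0,190),(180,50,255)); k[:,:190]=0;k[:,315:]=0;k[:125]=0;k[250:]=0
for c in cv2.findContours(k,0,2)[0]:
    if cv2.contourArea(c)>300: b=cv2.boxPoints(cv2.minAreaRect(c)); print("head",cv2.contourArea(c),b.round(1).tolist(),[plane(m,*q,.262)[:2].round(3).tolist() for q in b])
a=cv2.resize(t[120:280,140:320],None,fx=3.3,fy=3.3,interpolation=cv2.INTER_CUBIC)
cv2.imwrite("pics/topc.png",a)
cv2.imwrite("pics/sidec.png",cv2.resize(s[130:270,200:345],None,fx=4,fy=4,interpolation=cv2.INTER_CUBIC))
E
```

```text
cork [444.5 390.9] [-0.031 -0.481  0.006] diam [0.10489344 0.14345972]
cork [259.3 263.2] [0.349 0.081 0.006] diam [0.09937702 0.10064439]
cork [373.2 225.6] [ 0.466 -0.269  0.006] diam [0.08508062 0.08631369]
cork [174.6 225.8] [0.462 0.344 0.006] diam [0.14679285 0.14924117]
head 4624.5 [[198.5, 156.8000030517578], [231.60000610351562, 126.30000305175781], [314.5, 216.10000610351562], [281.3999938964844, 246.60000610351562]] [[0.638, 0.225], [0.718, 0.139], [0.485, -0.077], [0.407, 0.008]]
```

View pics/topc.png

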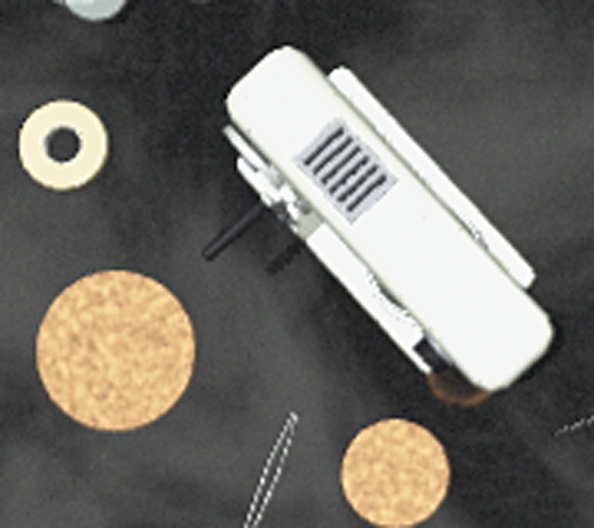

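View pics/sidec.png

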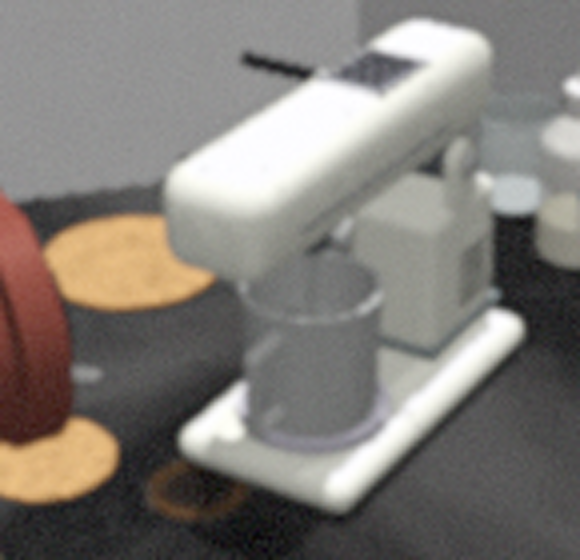

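The crop confirms the large cork disc, about 148 mm across at (0.462, 0.344), as the mat. The small one is 100 mm across. The lever's free end is at crop (208,255) in the top view and (245,58) in the side view. The jug's handle is hidden under the nose. Next I work out the stirrer's pose and check it with an overlay.

```bash
cat >> h.py <<'E'
from scipy.spatial.transform import Rotation as R
def delta(pos,rot):
    "shift(mm, in present tool axes) and turn(rotvec, tool axes) to target"
    o=get_obs(); A=R.from_rotvec(o["tool_rot"]); d=A.inv().apply(np.array(pos)-o["tool_pos"])*1000
    return d.round(1),(A.inv()*rot).as_rotvec().round(3)
E
python3 - <<'E'
from h import *
mt,ms=optics.camera_model("top"),optics.camera_model("side")
te=(140+208/3.3,120+255/3.3); se=(200+245/4,130+58/4)
p,e=tri(mt,te,ms,se); print("lever free end",p.round(4),e)
yaw=0.747
# head flanks: mask edges in rectified frame at z=.24
t=cv2.imread("pics/top0.png",0).astype(float)
c,s=np.cos(yaw),np.sin(yaw); Rz=np.array([[c,-s],[s,c]])
o=p[:2]-Rz@np.array([.112,.130]); print("origin from lever",o)
for x in np.arange(-.13,.2,.03):
    ys=np.arange(-.1,.1,.001); v=[]
    for y in ys:
        w=o+Rz@[x,y]; u=proj(mt,[*w,.24]); v.append(t[int(round(u[1])),int(round(u[0]))])
    v=np.array(v); print(round(x,2),''.join('%x'%int(k//16) for k in v[::4]))
y=0
v=[]
for x in np.arange(-.16,-.1,.002):
    u=proj(mt,[*(o+Rz@[x,0]),.2]); v.append(int(t[int(round(u[1])),int(round(u[0]))]))
print(v)
E
```

```text
lever free end [0.5357 0.2162 0.2337] 0.0019243040622112853
origin from lever [0.54181294 0.04476073]
-0.13 33333333322233223111111121121122222222222223232226
-0.1 33334434333333334ffffffffffffffffffe62233343222222
-0.07 444444434443ffffbefffffffffffffffffeb5328f52222222
-0.04 444444444444effebffffffffffffffffffebdffff72222222
-0.01 555555555544bffdadfffffffffffffffffd77eeff22222223
0.02 555555555555ffffbdfffffffffffffffffedfffff32222223
0.05 5555555555557fffcefffffffffffffffffeafffff62333444
0.08 444444555554afffbeffddbc84bb6bbdeffdacbcbe33333333
0.11 444444444444ffffbcffccbcdddbbbbbdfffaefffbf3332222
0.14 2333333433446fffbdfffffffffffffffffe89f7ff42222233
0.17 12222222222222222dfffffffffffffffffd5de52222233223
0.2 22222322222222222222111133344111122222222222122222
[42, 49, 39, 49, 48, 49, 48, 46, 46, 44, 44, 43, 44, 36, 36, 26, 26, 144, 144, 231, 231, 246, 245, 245, 245, 245, 245, 245, 245, 245]
```

```bash
cat >> h.py <<'E'
yaw=0.747; c,s=np.cos(yaw),np.sin(yaw); O=np.array([.5416,.0490,0]); RZ=R.from_euler('z',yaw)
def W(p): return O+RZ.apply(p)
def axes(y,z):
    y=np.array(y,float);z=np.array(z,float); return R.from_matrix(np.c_[np.cross(y,z),y,z])
E
python3 - <<'E'
from h import *
o=get_obs(); print(R.from_rotvec(o["tool_rot"]).as_matrix().round(2).tolist())
for sg in (1,-1):
    r=axes([sg*c,sg*s,0],[0,0,-1]); print(sg,delta([.5484,.2040,.36],r))
E
```

```text
[[0.93, 0.36, -0.0], [0.36, -0.93, 0.0], [0.0, -0.0, -1.0]]
1 (array([ 585. , -619. , -109.8]), array([-1.000e-03, -2.000e-03, -1.952e+00]))
-1 (array([ 585. , -619. , -109.8]), array([-2.00e-03,  1.00e-03,  1.19e+00]))
```

```bash
python3 -m pendant '[[[0,0,-37],[0,0,0],1],[[0,0,-37],[0,0,0],1],[[0,0,-37],[0,0,0],1],[[27,-28,0],[0,0,0],1],[[27,-28,0],[0,0,0],1],[[27,-28,0],[0,0,0],1],[[27,-28,0],[0,0,0],1],[[27,-28,0],[0,0,0],1],[[27,-28,0],[0,0,0],1],[[27,-28,0],[0,0,0],1],[[27,-28,0],[0,0,0],1],[[27,-28,0],[0,0,0],1]]'
python3 -m pendant '[[[27,-28,0],[0,0,0],1],[[27,-28,0],[0,0,0],1],[[27,-28,0],[0,0,0],1],[[27,-28,0],[0,0,0],1],[[27,-28,0],[0,0,0],1],[[27,-28,0],[0,0,0],1],[[27,-28,0],[0,0,0],1],[[27,-28,0],[0,0,0],1],[[27,-28,0],[0,0,0],1],[[27,-28,0],[0,0,0],1],[[27,-28,0],[0,0,0],1]]'
python3 -m pendant '[[[0,0,0],[0,0,-0.122],0.6],[[0,0,0],[0,0,-0.122],0.6],[[0,0,0],[0,0,-0.122],0.6],[[0,0,0],[0,0,-0.122],0.6],[[0,0,0],[0,0,-0.122],0.6],[[0,0,0],[0,0,-0.122],0.6],[[0,0,0],[0,0,-0.122],0.6],[[0,0,0],[0,0,-0.122],0.6],[[0,0,0],[0,0,-0.122],0.6],[[0,0,0],[0,0,-0.122],0.6],[[0,0,0],[0,0,-0.122],0.6],[[0,0,0],[0,0,-0.122],0.6]]'
python3 -m pendant '[[[0,0,0],[0,0,-0.122],0.6],[[0,0,0],[0,0,-0.122],0.6],[[0,0,0],[0,0,-0.122],0.6],[[0,0,0],[0,0,-0.122],0.6]]'
python3 - <<'E'
from h import *
print(delta([.5484,.2040,.300],axes([c,s,0],[0,0,-1])), get_obs()["q"].round(2))
im=optics.get_image("wrist"); cv2.imwrite("pics/w1.png",im[:,:,::-1])
m=optics.camera_model("wrist"); print(proj(m,[.5525,.2,.232]),proj(m,[.5357,.2162,.2337]), np.array(m["cam_to_world"]).round(2).tolist())
E
```

```text
t: 1.1
tool_pos: [0.3604, -0.2595, 0.3605]
tool_rot: [-3.089, -0.57, 0.0]
contact_force: [0.8, -0.5, 1.2]
opening: 0.0855
grip_force: 0.0
t: 2.02
tool_pos: [0.5277, 0.1346, 0.3605]
tool_rot: [3.089, 0.572, -0.001]
contact_force: [0.3, -0.6, -0.5]
opening: 0.0852
grip_force: 0.0
t: 3.02
tool_pos: [0.5273, 0.1324, 0.3603]
tool_rot: [-1.908, -2.495, 0.001]
contact_force: [0.0, 0.0, -0.4]
opening: 0.0511
grip_force: 0.0
t: 3.35
tool_pos: [0.5273, 0.1325, 0.3603]
tool_rot: [-1.249, -2.882, 0.001]
contact_force: [-0.9, -0.5, 0.2]
opening: 0.051
grip_force: 0.0
(array([37.7, 64.4, 60.3]), array([-0.001, -0.001,  0.006])) [ 0.11 -0.18  1.66  0.    1.67 -0.64]
[369.94207808 171.08477113] [371.20509023 140.70093299] [[0.73, -0.66, -0.19, 0.48], [0.69, 0.7, 0.2, 0.18], [-0.0, -0.27, 0.96, 0.48], [0.0, 0.0, 0.0, 1.0]]
```

View pics/w1.png

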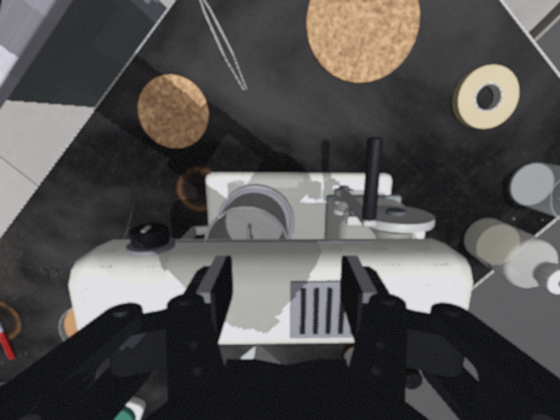

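The wrist view shows the black crossbar from its free end at (374,138) to (369,218), within about 2 mm of the prediction. I descend with the fingers on either side of it.

```bash
python3 -m pendant '[[[19,32,0],[0,0,0],0.5],[[19,33,0],[0,0,0.006],0.5],[[0,0,30],[0,0,0],0.5],[[0,0,30],[0,0,0],0.5],[[0,0,25],[0,0,0],0.5],[[0,0,25],[0,0,0],0.5],[[0,0,22],[0,0,0],0.5],[[0,0,0],[0,0,0],0.5]]'
python3 - <<'E'
from h import *
print(delta([.5484,.2040,.228],axes([c,s,0],[0,0,-1])),get_obs()["contact_force"])
E
```

```text
t: 4.07
tool_pos: [0.5462, 0.2038, 0.2222]
tool_rot: [-1.266, -2.866, 0.01]
contact_force: [-0.9, 0.4, -1.6]
opening: 0.0428
grip_force: 0.0
(array([-1.3,  1.7, -5.8]), array([-0.01 , -0.005, -0.008])) [-0.92501002  0.40547889 -1.59659335]
```

```bash
python3 -m pendant '[[[0,-9,-2],[0,0,0],0.5],[[0,-9,-1],[0,0,0],0.5],[[0,-9,0],[0,0,0],0.5],[[0,-9,0],[0,0,0],0.5],[[0,-9,0],[0,0,0],0.5],[[0,-7,0],[0,0,0],0.5],[[0,-3,0],[0,0,0],0.5],[[0,0,0],[0,0,0],0.5]]'
python3 -m pendant '[[[0,0,0],[0,0,0],0.5],[[0,0,0],[0,0,0],0.5],[[0,0,0],[0,0,0],0.5],[[0,0,0],[0,0,0],0.5],[[0,0,0],[0,0,0],0.5],[[0,0,0],[0,0,0],0.5],[[0,0,0],[0,0,0],0.5],[[0,0,0],[0,0,0],0.5],[[0,0,0],[0,0,0],0.5],[[0,0,0],[0,0,0],0.5],[[0,0,0],[0,0,0],0.5],[[0,0,0],[0,0,0],0.5]]'
python3 -m pendant '[[[0,0,0],[0,0,0],0.5],[[0,0,0],[0,0,0],0.5],[[0,0,0],[0,0,0],0.5],[[0,0,0],[0,0,0],0.5],[[0,0,0],[0,0,0],0.5],[[0,0,0],[0,0,0],0.5],[[0,0,0],[0,0,0],0.5],[[0,0,0],[0,0,0],0.5],[[0,0,0],[0,0,0],0.5],[[0,0,0],[0,0,0],0.5],[[0,0,0],[0,0,0],0.5],[[0,0,0],[0,0,0],0.5]]'
python3 - <<'E'
from h import *
print(delta([.5484,.2040,.228],axes([c,s,0],[0,0,-1])),get_obs()["contact_force"])
a=optics.get_image("side")[100:300,170:370];b=optics.get_image("top")[100:300,150:350]
cv2.imwrite("pics/b1.png",cv2.resize(np.hstack([a,b])[:,:,::-1],None,fx=2,fy=2))
E
```

```text
t: 4.73
tool_pos: [0.5083, 0.1667, 0.2324]
tool_rot: [1.267, 2.874, -0.0]
contact_force: [0.8, 0.1, 0.0]
opening: 0.0429
grip_force: 0.0
t: 5.73
tool_pos: [0.5088, 0.1674, 0.232]
tool_rot: [-1.266, -2.875, 0.0]
contact_force: [0.3, 0.5, 0.0]
opening: 0.0426
grip_force: 0.0
t: 6.73
tool_pos: [0.5088, 0.1674, 0.232]
tool_rot: [1.266, 2.875, -0.0]
contact_force: [0.7, -0.0, -0.3]
opening: 0.043
grip_force: 0.0
(array([ 0.3, 53.9,  4. ]), array([ 0.   ,  0.   , -0.006])) [ 0.65790909 -0.04218344 -0.31897786]
```

View pics/b1.png

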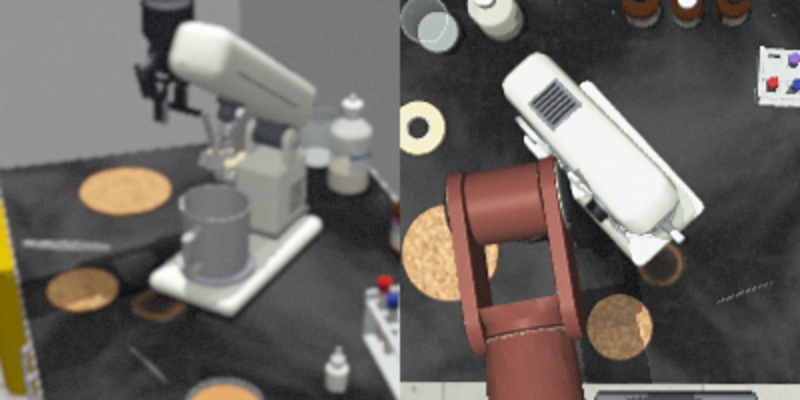

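The head is raised: the side view shows the paddle clear of the jug, and the handle points forward at top crop (677,237). Now I push the lever back home.

```bash
python3 -m pendant '[[[0,10,1],[0,0,0],0.5],[[0,10,1],[0,0,0],0.5],[[0,10,1],[0,0,0],0.5],[[0,10,0],[0,0,0],0.5],[[0,10,0],[0,0,0],0.5],[[0,8,0],[0,0,0],0.5],[[0,6,0],[0,0,0],0.5],[[0,2,0],[0,0,0],0.5],[[0,0,0],[0,0,0],0.5],[[0,0,0],[0,0,0],0.5]]'
python3 -m pendant '[[[0,2,0],[0,0,0],0.5],[[0,0,0],[0,0,0],0.5],[[0,0,0],[0,0,0],0.5]]'
python3 -m pendant '[[[0,1.5,0],[0,0,0],0.5],[[0,0,0],[0,0,0],0.5],[[0,0,0],[0,0,0],0.5]]'
python3 - <<'E'
from h import *
print(delta([.5484,.2040,.228],axes([c,s,0],[0,0,-1])),RZ.inv().apply(get_obs()["contact_force"]))
im=optics.get_image("wrist"); cv2.imwrite("pics/w2.png",im[:,:,::-1])
E
```

```text
t: 7.67
tool_pos: [0.5575, 0.2121, 0.2289]
tool_rot: [-1.266, -2.875, -0.0]
contact_force: [-0.4, -0.4, 1.0]
opening: 0.0431
grip_force: 0.0
t: 7.92
tool_pos: [0.5589, 0.2132, 0.229]
tool_rot: [1.267, 2.875, 0.0]
contact_force: [-0.4, -0.3, -0.3]
opening: 0.0427
grip_force: 0.1
t: 8.17
tool_pos: [0.5601, 0.2143, 0.2291]
tool_rot: [1.266, 2.875, -0.0]
contact_force: [-1.0, -0.6, -0.3]
opening: 0.0428
grip_force: 0.4
(array([  0.3, -15.5,   1.1]), array([ 0.   ,  0.   , -0.006])) [-1.09566286  0.22320358 -0.29132157]
```

Contact force is starting to build, so I keep pushing in small steps until it reaches a firm stop.

```bash
python3 -m pendant '[[[0,2,0],[0,0,0],0.5],[[0,0,0],[0,0,0],0.5],[[0,0,0],[0,0,0],0.5]]' | grep -E 'pos|force'
python3 -m pendant '[[[0,2,0],[0,0,0],0.5],[[0,0,0],[0,0,0],0.5],[[0,0,0],[0,0,0],0.5]]'| grep -E 'pos|force'
python3 - <<'E'
from h import *
print(delta([.5484,.2040,.228],axes([c,s,0],[0,0,-1])),RZ.inv().apply(get_obs()["contact_force"]))
E
```

```text
tool_pos: [0.5617, 0.2157, 0.229]
contact_force: [0.3, -0.2, 0.4]
grip_force: 0.1
tool_pos: [0.5628, 0.2167, 0.229]
contact_force: [-3.4, -1.9, 2.4]
grip_force: 2.0
(array([  0.3, -19.2,   1. ]), array([-0.001, -0.   , -0.006])) [-3.77872765  0.93160166  2.44381429]
```

```bash
python3 -m pendant '[[[0,2,0],[0,0,0],0.5],[[0,0,0],[0,0,0],0.5],[[0,0,0],[0,0,0],0.5]]' | grep -E 'pos|force|open'
python3 -m pendant '[[[0,1,0],[0,0,0],0.5],[[0,0,0],[0,0,0],0.5],[[0,0,0],[0,0,0],0.5]]'| grep -E 'pos|force|open'
python3 - <<'E'
from h import *
print(delta([.5484,.2040,.228],axes([c,s,0],[0,0,-1])),RZ.inv().apply(get_obs()["contact_force"]))
E
```

```text
tool_pos: [0.5631, 0.2171, 0.2289]
contact_force: [-8.0, -6.2, 3.5]
opening: 0.0426
grip_force: 5.1
tool_pos: [0.5633, 0.2172, 0.2288]
contact_force: [-10.2, -8.1, 6.3]
opening: 0.0427
grip_force: 6.6
(array([  0.3, -19.9,   1. ]), array([-0.008, -0.001, -0.006])) [-13.01924526   0.99673739   6.32059811]
```

At -19.9 mm the travel stops and the push climbs to 13 N, so the lever is hard against its home stop. I retreat straight up and then forward.

```bash
python3 -m pendant '[[[0,-9,0],[0,0,0],0.5],[[0,-9,0],[0,0,0],0.5],[[0,0,-15],[0,0,0],0.5],[[0,0,-35],[0,0,0],0.5],[[0,0,-35],[0,0,0],0.5],[[0,0,-20],[0,0,0],0.5],[[0,-30,0],[0,0,0],0.6],[[0,-38,0],[0,0,0],0.6],[[0,-38,0],[0,0,0],0.6],[[0,-38,0],[0,0,0],0.6],[[0,-38,0],[0,0,0],0.6],[[0,-30,0],[0,0,0],0.6]]'
python3 - <<'E'
from h import *
im=optics.get_image("side")
a=im[130:290,200:345]
im=optics.get_image("top"); b=im[120:270,200:320]
cv2.imwrite("pics/b2.png",np.hstack([cv2.resize(x[:,:,::-1],(int(x.shape[1]*590/x.shape[0])*3//4,590*3//4),interpolation=cv2.INTER_CUBIC) for x in (a,b)]))
P=W([-.083,0,.09]); print(P,get_obs()["q"].round(2),get_obs()["tool_pos"])
for sg in(1,-1):
  for L in (30,40):
    l=np.radians(L); z=RZ.apply([np.sin(l),0,-np.cos(l)]); r=axes(RZ.apply([0,sg,0]),z); print(sg,L,(P-.12*z).round(3),delta(P-.12*z,r))
E
```

```text
t: 10.22
tool_pos: [0.3939, 0.0628, 0.3338]
tool_rot: [1.265, 2.874, 0.001]
contact_force: [-0.3, -1.0, 0.7]
opening: 0.0509
grip_force: 0.0
[ 0.48070037 -0.00739357  0.09      ] [-0.03 -0.56  1.98 -0.    1.72 -0.77] [0.39382885 0.06216939 0.33444064]
1 30 [ 0.437 -0.048  0.194] (array([-110.1,  -42.9,  140.7]), array([-0.413, -0.405, -1.54 ]))
1 40 [ 0.424 -0.06   0.182] (array([-110.2,  -60.1,  152.7]), array([-0.549, -0.54 , -1.509]))
-1 30 [ 0.437 -0.048  0.194] (array([-110.1,  -42.9,  140.7]), array([-0.404,  0.412,  1.524]))
-1 40 [ 0.424 -0.06   0.182] (array([-110.2,  -60.1,  152.7]), array([-0.539,  0.548,  1.494]))
```

View pics/b2.png

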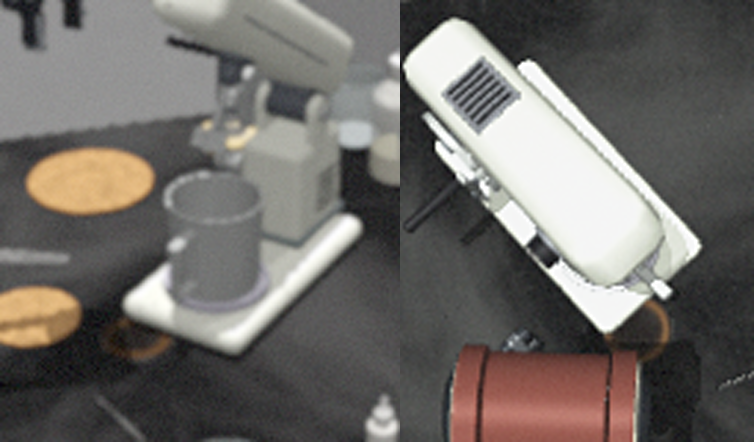

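The side view has the head raised with the jug's rim centred at crop (213,192). The top view shows the crossbar back home and the handle's outer end at crop (665,289). I locate the jug and handle from these.

```bash
python3 - <<'E'
from h import *
mt,ms=optics.camera_model("top"),optics.camera_model("side")
h=plane(mt,(665-400)/2.95+200,289/2.95+120,.123); j=plane(ms,213/2.7625+200,192/2.7625+130,.135)
for n,p in(("handle end",h),("jug",j)): print(n,p.round(3),RZ.inv().apply(p-O).round(3))
# bright handle pixels in top
im=optics.get_image("top"); g=cv2.cvtColor(im,cv2.COLOR_RGB2GRAY); print(g[208:224,278:298])
E
```

```text
handle end [ 0.485 -0.013  0.123] [-0.084 -0.007  0.123]
jug [0.541 0.058 0.135] [0.006 0.007 0.135]
[[220 215 216 185 140 138 124 163 146 193 204 203 206 201 228 226 217 199
  183 194]
 [219 217 181 139 120 139 149 162 161 203 207 205 206 208 225 217 198 178
  157  94]
 [215 179 130 140 124 126 145 138 194 206 207 205 204 199 212 202 184 124
   80  53]
 [179 127 162 139 147 157 138 128 202 206 204 204 199 188 195 175 125  67
   44  52]
 [152 130 143 151 154 159 159 128 175 205 204 197 188 178 176 120  65  49
   51  55]
 [143 155 119 138 157 159 156 156 138 174 194 187 176 160 120  58  50  51
   57  53]
 [131 145 159 121 134 154 155 157 149 134 153 166 162 112  61  44  49  52
   52  52]
 [149 164 157 159 135 128 150 151 244 246 225 149  90  46  54  52  52  55
   53  51]
 [155 160 186 199 195 166 123 249 252 248 246 228  94  18  49  52  49  49
   52  49]
 [183 191 199 202 209 199 147 195 252 248 246 246 235 102  38  49  45  49
   46  47]
 [195 195 196 201 196 191 168 142 220 252 248 247 250 231  86  30  44  42
   44  43]
 [246 248 208 190 182 173 166 145 107 216 253 251 241 179  67  27  37  47
   35  43]
 [246 247 246 248 246 234 187  95  37  96 206 247 180  92  39  31  30  48
   40  38]
 [246 246 247 249 244 175 113  67  43  38  91 137  89  43  27  24  44  43
   42  39]
 [246 247 247 240 172 106  99  88  73  45  41  46  46  43  40  42  46  42
   42  33]
 [247 248 239 164  92  88  97 104  94  80  61  49  50  49  45  49  42  38
   40  41]]
```

```bash
python3 -m pendant '[[[0,-20,0],[0,0,0],0.6],[[0,0,0],[-0.034,0.034,0.108],0.6],[[0,0,0],[-0.034,0.034,0.108],0.6],[[0,0,0],[-0.034,0.034,0.108],0.6],[[0,0,0],[-0.034,0.034,0.108],0.6],[[0,0,0],[-0.034,0.034,0.108],0.6],[[0,0,0],[-0.034,0.034,0.108],0.6],[[0,0,0],[-0.034,0.034,0.108],0.6],[[0,0,0],[-0.034,0.034,0.108],0.6],[[0,0,0],[-0.034,0.034,0.108],0.6],[[0,0,0],[-0.034,0.034,0.108],0.6],[[0,0,0],[-0.034,0.034,0.108],0.6]]'
python3 -m pendant '[[[0,0,0],[-0.034,0.034,0.108],0.6],[[0,0,0],[-0.034,0.034,0.108],0.6],[[0,0,0],[-0.034,0.034,0.108],0.6],[[0,0,0],[0,0,0],0.6]]'
cat >> h.py <<'E'
def gr(hy,L=35,sg=-1):
    l=np.radians(L); z=np.array([np.cos(hy)*np.sin(l),np.sin(hy)*np.sin(l),-np.cos(l)]); return axes([-sg*np.sin(hy),sg*np.cos(hy),0],z),z
E
python3 - <<'E'
from h import *
mt=optics.camera_model("top"); h=plane(mt,288.5,217.6,.123); print(h,RZ.inv().apply(h-O))
P=np.array([h[0],h[1],.09]); r,z=gr(yaw+.05)
print(get_obs()["q"].round(2)); print(delta(P-.12*z,r),delta(P,r))
E
```

```text
t: 11.37
tool_pos: [0.3816, 0.0505, 0.3341]
tool_rot: [-2.462, -1.496, -0.686]
contact_force: [-0.5, 1.0, -0.4]
opening: 0.0511
grip_force: 0.0
t: 11.7
tool_pos: [0.3808, 0.0504, 0.3336]
tool_rot: [-2.614, -1.021, -0.823]
contact_force: [-0.1, -0.2, -0.1]
opening: 0.0513
grip_force: 0.0
[ 0.48571575 -0.00892614  0.123     ] [-0.08036135 -0.00453215  0.123     ]
[-0.46 -0.96  2.27  0.56  1.58  0.45]
(array([-109.3,  118.2,  101.1]), array([ 0.031,  0.001, -0.042])) (array([-109.2,  114.4,  221. ]), array([ 0.031,  0.001, -0.042]))
```

```bash
python3 -m pendant '[[[-27,0,5],[0,0,0],0.6],[[-27,0,25],[0,0,0],0.6],[[-27,10,30],[0,0,0],0.6],[[-27,30,30],[0,0,0],0.6],[[0,40,10],[0,0,-0.04],0.6],[[0,38,0],[0.03,0,0],0.6],[[0,0,0],[0,0,0],0.6]]'
python3 - <<'E'
from h import *
mt=optics.camera_model("top"); h=plane(mt,288.5,217.6,.123)
P=np.array([h[0],h[1],.09]); r,z=gr(yaw+.05)
print(get_obs()["q"].round(2)); print(delta(P-.12*z,r))
im=optics.get_image("wrist"); cv2.imwrite("pics/w3.png",im[:,:,::-1]); m=optics.camera_model("wrist")
np.save("w3.npy",np.r_[m["fx"],m["cx"],m["cy"],np.ravel(m["cam_to_world"])]); print(proj(m,h),proj(m,P),proj(m,h-[0,0,.066]))
E
```

```text
t: 12.28
tool_pos: [0.4362, -0.0506, 0.1933]
tool_rot: [-2.573, -1.067, -0.789]
contact_force: [-0.6, 0.9, -1.0]
opening: 0.0512
grip_force: 0.0
[-0.64 -0.55  2.28  0.61  1.38  0.03]
(array([-6.3,  6.4,  1.6]), array([-0.013,  0.007, -0.015]))
[298.177104   204.75017822] [297.2958186  219.06364377] [296.6052713  230.27922167]
```

View pics/w3.png

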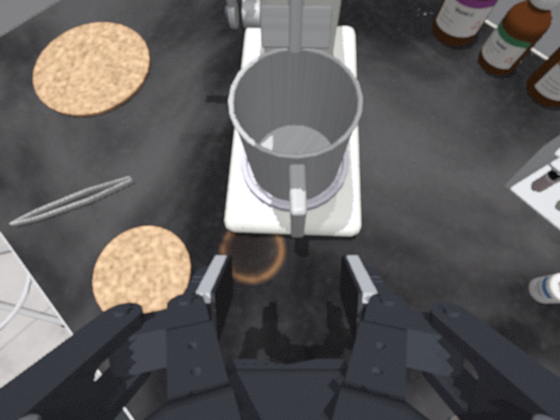

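The wrist view puts the handle upright from (298,203) to (297,235), and the prediction was (298,205) to (297,230). It lies centred between the fingers, so I approach.

```bash
python3 -m pendant '[[[-6,6,2],[-0.013,0.007,-0.015],0.6],[[0,0,25],[0,0,0],0.6],[[0,0,25],[0,0,0],0.6],[[0,0,25],[0,0,0],0.6],[[0,0,20],[0,0,0],0.6],[[0,0,10],[0,0,0],0.6],[[0,0,0],[0,0,0],0.6],[[0,0,0],[0,0,0],0.6]]'
python3 - <<'E'
from h import *
P=np.array([.4857,-.0089,.09]); r,z=gr(yaw+.05)
print(get_obs()["q"].round(2)); print(delta(P,r))
E
```

```text
t: 13.0
tool_pos: [0.479, -0.012, 0.1098]
tool_rot: [-2.577, -1.098, -0.827]
contact_force: [-0.1, -0.1, 0.8]
opening: 0.0514
grip_force: 0.0
[-0.5  -0.36  2.31  0.67  1.09 -0.02]
(array([-5.8,  2.2, 20.2]), array([ 0.012, -0.003,  0.013]))
```

```bash
python3 -m pendant '[[[-5,2,10],[0.012,-0.003,0.013],0.6],[[0,0,9],[0,0,0],0.6],[[0,0,0],[0,0,0],0.6]]' 90; python3 -c "
from h import *
r,z=gr(yaw+.05);print(delta([.4857,-.0089,.09],r))"
python3 -m pendant '[[[0,0,0],[0,0,0],0.3],[[0,0,0],[0,0,0],0.1],[[0,0,0],[0,0,0],0],[[0,0,0],[0,0,0],0],[[0,0,0],[0,0,0],0],[[0,0,0],[0,0,0],0],[[0,0,0],[0,0,0],0],[[0,0,0],[0,0,0],0]]' 90
```

```text
t: 13.25
tool_pos: [0.4852, -0.0092, 0.0905]
tool_rot: [-2.575, -1.08, -0.811]
contact_force: [-0.2, 0.5, -0.5]
opening: 0.0517
grip_force: 0.0
(array([0.1, 0.1, 0.7]), array([ 0.   ,  0.   , -0.003]))
t: 13.92
tool_pos: [0.4855, -0.0097, 0.0913]
tool_rot: [-2.575, -1.079, -0.811]
contact_force: [-4.5, -1.7, 6.0]
opening: 0.0107
grip_force: 88.3
```

```bash
python3 -m pendant '[[[3,0,-4],[0,0,0],0],[[5,0,-7],[0,0,0],0],[[5,0,-7],[0,0,0],0],[[1,0,-2],[0,0,0],0],[[0,0,0],[0,0,0],0],[[0,0,0],[0,0,0],0]]'
python3 - <<'E'
from h import *
cv2.imwrite("pics/w4.png",np.hstack([optics.get_image("wrist"),cv2.resize(optics.get_image("side")[130:290,200:345],(380,420))])[:,:,::-1][:, 160:])
E
```

```text
t: 14.42
tool_pos: [0.4853, -0.0095, 0.1151]
tool_rot: [-2.576, -1.079, -0.811]
contact_force: [0.3, 0.5, -2.2]
opening: 0.0105
grip_force: 87.7
```

View pics/w4.png

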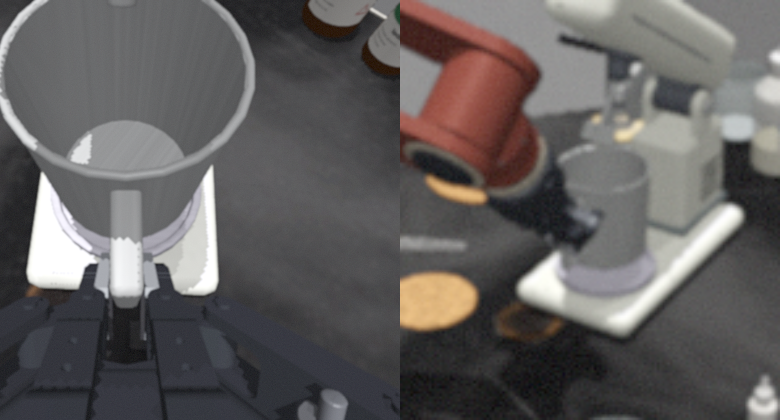

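The jug is lifted upright, clear of the lip and below the paddle. I draw it out to the front.

```bash
python3 -m pendant '[[[-8,0,-6],[0,0,0],0],[[-16,0,-11],[0,0,0],0],[[-16,0,-11],[0,0,0],0],[[-16,0,-11],[0,0,0],0],[[-16,0,-11],[0,0,0],0],[[-8,0,-6],[0,0,0],0],[[0,0,0],[0,0,0],0]]'
python3 - <<'E'
from h import *
o=get_obs();print(o["q"].round(2),RZ.inv().apply(o["tool_pos"]-O))
E
```

```text
t: 15.1
tool_pos: [0.4157, -0.0806, 0.1145]
tool_rot: [-2.578, -1.075, -0.81]
contact_force: [-1.2, 0.8, -1.6]
opening: 0.0105
grip_force: 87.9
[-0.75 -0.46  2.37  0.64  1.28 -0.17] [-0.18045979 -0.00951829  0.11448575]
```

```bash
python3 -m pendant '[[[5,-10,4],[0,0,0],0],[[10,-19,7],[0,0,0],0],[[10,-19,7],[0,0,0],0],[[10,-19,7],[0,0,0],0],[[12,-18,8],[0,0,0],0],[[14,-17,10],[0,0,0],0],[[14,-16,10],[0,0,0],0],[[14,-16,10],[0,0,0],0],[[14,-16,10],[0,0,0],0],[[0,0,0],[0,0,0],0]]'
python3 - <<'E'
from h import *
o=get_obs();r,z=gr(yaw+.05);print(o["q"].round(2),RZ.inv().apply(o["tool_pos"]-O),delta([.404,.285,.115],r))
E
```

```text
t: 15.93
tool_pos: [0.3969, 0.1199, 0.1139]
tool_rot: [-2.569, -1.085, -0.807]
contact_force: [-0.4, -0.3, -1.1]
opening: 0.0102
grip_force: 88.1
[-0.21 -0.76  2.54  0.59  1.09  0.35] [-0.05801471  0.1503713   0.11390279] (array([ 101.5, -109.8,   70.3]), array([-0.006, -0.   ,  0.001]))
```

```bash
python3 -m pendant '[[[14,-15,10],[0,0,0],0],[[17,-18,12],[0,0,0],0],[[17,-18,12],[0,0,0],0],[[17,-18,12],[0,0,0],0],[[17,-18,12],[0,0,0],0],[[12,-14,8],[0,0,0],0],[[7,-8,4],[0,0,0],0],[[0,0,0],[0,0,0],0],[[0,0,0],[0,0,0],0]]'
python3 - <<'E'
from h import *
o=get_obs();r,z=gr(yaw+.05);print(o["q"].round(2),delta([.404,.285,.115],r))
w=optics.get_image("wrist"); t=optics.get_image("top")
cv2.imwrite("pics/w5.png",np.hstack([w[:,130:430],cv2.resize(t[150:290,120:300],(500,420))])[:,:,::-1])
m=optics.camera_model("wrist"); print(proj(m,[.462,.344,.006]),[proj(m,[.462+.075*np.cos(a),.344+.075*np.sin(a),.006]).round() for a in (0,1.57,3.14,4.71)])
E
```

```text
t: 16.68
tool_pos: [0.4062, 0.2803, 0.1145]
tool_rot: [-2.575, -1.08, -0.807]
contact_force: [-0.4, -0.5, -1.6]
opening: 0.0106
grip_force: 88.1
[ 0.31 -0.51  2.4   0.41  0.75  0.85] (array([ 1.8, -4.9,  0.6]), array([-0.001,  0.002, -0.003]))
[278.58515175 197.43844513] [array([339., 142.]), array([220., 142.]), array([209., 260.]), array([346., 261.])]
```

View pics/w5.png

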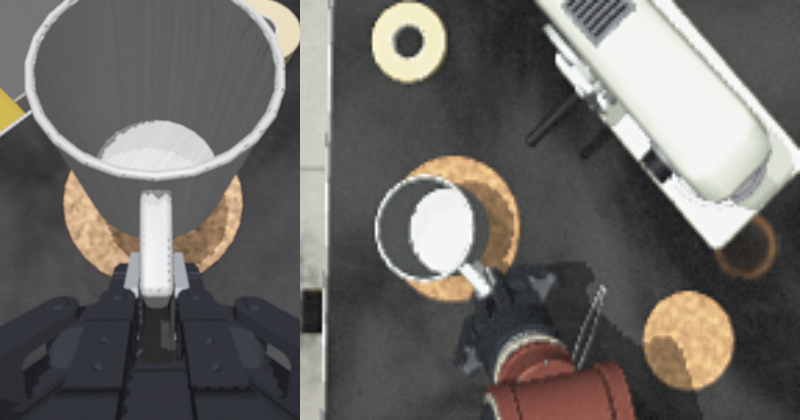

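```bash
python3 - <<'E'
from h import *
m=optics.camera_model("top"); 
for c0 in ((426,228),(432,228)): print(plane(m,(c0[0]-300)/(500/180)+120,c0[1]/3+150,.159))
o=get_obs(); A=R.from_rotvec(o["tool_rot"]); print(A.as_matrix()[:,1], o["tool_pos"]+.083*np.array([np.cos(yaw+.05),np.sin(yaw+.05),0]))
t=optics.get_image("top"); hs=cv2.cvtColor(t,cv2.COLOR_RGB2GRAY)
ci=cv2.HoughCircles(cv2.GaussianBlur(cv2.resize(hs[150:290,120:300],None,fx=3,fy=3),(5,5),0),cv2.HOUGH_GRADIENT,1,30,param1=100,param2=25,minRadius=45,maxRadius=62)
for a in ci[0][:5]: u,v=a[0]/3+120,a[1]/3+150; print(u,v,a[2]/3,plane(m,u,v,.159))
E
```

```text
[0.45939458 0.33420855 0.159     ]
[0.45942655 0.32815583 0.159     ]
[ 0.71242041 -0.70174873 -0.00242465] [0.46467491 0.33875979 0.11462194]
259.5 263.5 16.266666 [0.35701058 0.07048672 0.159     ]
165.16667 225.16666 17.5 [0.46171524 0.33479224 0.159     ]
```

```bash
python3 -m pendant '[[[2,-6,1],[0,0,0],0],[[-5,0,7],[0,0,0],0],[[-6,0,9],[0,0,0],0],[[-6,0,9],[0,0,0],0],[[-6,0,8],[0,0,0],0],[[-4,0,5],[0,0,0],0],[[0,0,0],[0,0,0],0],[[0,0,0],[0,0,0],0]]' | grep -E 'pos|force'
python3 -m pendant '[[[-0.9,0,1.2],[0,0,0],0],[[-0.9,0,1.2],[0,0,0],0],[[0,0,0],[0,0,0],0],[[0,0,0],[0,0,0],0]]' | grep -E 'pos|force'
```

```text
tool_pos: [0.4035, 0.2856, 0.0682]
contact_force: [0.6, 0.7, -1.6]
grip_force: 88.1
tool_pos: [0.4039, 0.2858, 0.0663]
contact_force: [-0.6, 1.3, -1.7]
grip_force: 88.1
```

```bash
for i in 1 ; do python3 -m pendant '[[[-0.9,0,1.2],[0,0,0],0],[[-0.6,0,0.9],[0,0,0],0],[[0,0,0],[0,0,0],0],[[0,0,0],[0,0,0],0]]' | grep -E 'pos|force'; done
python3 -m pendant '[[[-0.6,0,0.8],[0,0,0],0],[[0,0,0],[0,0,0],0],[[0,0,0],[0,0,0],0]]' | grep -E 'pos|force'
```

```text
tool_pos: [0.4036, 0.2857, 0.0632]
contact_force: [0.4, -0.7, -1.9]
grip_force: 88.1
tool_pos: [0.4039, 0.2857, 0.0625]
contact_force: [0.8, -0.3, -1.5]
grip_force: 88.2
```

```bash
python3 -m pendant '[[[-0.6,0,0.8],[0,0,0],0],[[0,0,0],[0,0,0],0],[[0,0,0],[0,0,0],0]]' | grep -E 'pos|force'
python3 -m pendant '[[[-0.6,0,0.8],[0,0,0],0],[[0,0,0],[0,0,0],0],[[0,0,0],[0,0,0],0]]' | grep -E 'pos|force'
```

```text
tool_pos: [0.4043, 0.286, 0.0623]
contact_force: [-2.9, -1.4, 4.1]
grip_force: 89.0
tool_pos: [0.4048, 0.2862, 0.0622]
contact_force: [-6.5, -2.8, 9.7]
grip_force: 89.9
```

The jug stands on the mat with the force upward. I ease off, open, and withdraw.

```bash
python3 -m pendant '[[[0.6,0,-0.8],[0,0,0],0],[[0,0,0],[0,0,0],0.15],[[0,0,0],[0,0,0],0.3],[[0,0,0],[0,0,0],0.6],[[0,0,0],[0,0,0],0.6],[[0,0,0],[0,0,0],0.6],[[0,0,-8],[0,0,0],0.6],[[0,0,-15],[0,0,0],0.6],[[0,0,-25],[0,0,0],0.6],[[0,0,-30],[0,0,0],0.6],[[0,0,-30],[0,0,0],0.6],[[0,0,-30],[0,0,0],0.6]]'
python3 - <<'E'
from h import *
w=optics.get_image("wrist"); t=optics.get_image("top");s=optics.get_image("side")
cv2.imwrite("pics/w6.png",np.hstack([w[:,100:400],cv2.resize(t[110:290,120:320],(280,252)).repeat(1,0) if 0 else cv2.resize(t[150:290,120:300],(270,420)),cv2.resize(s[130:270,180:345],(230,420))])[:,:,::-1])
E
```

```text
t: 19.92
tool_pos: [0.3473, 0.2286, 0.1748]
tool_rot: [-2.575, -1.079, -0.809]
contact_force: [-0.1, 1.3, 0.3]
opening: 0.0514
grip_force: 0.0
```

View pics/w6.png

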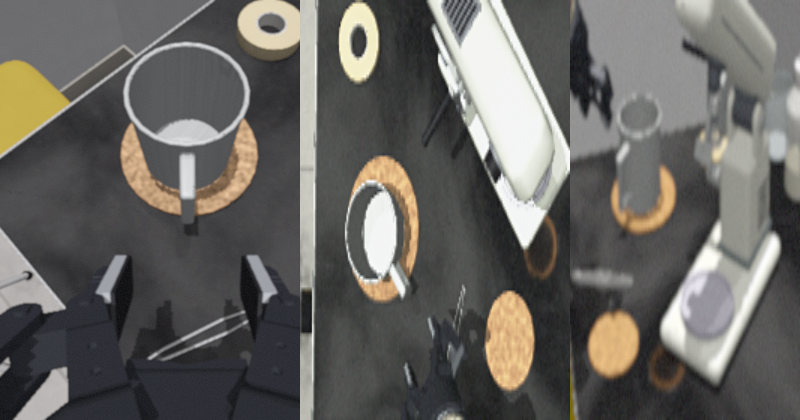

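The jug stands upright and wholly on the large mat, cork showing all round its foot in the wrist view. The head is raised, the lever is home, and the gripper is clear, so I hand in.

```bash
python3 -c "
from h import *
print(ctrl.finish_job())"
```

```text
the job is handed in; nothing more can be done
None
```

The job is handed in after about 20 s: the head is raised with the arrest lever back against its home stop, and the jug stands upright, wholly on the large cork mat, with the bystanders untouched.

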